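# Bring the knob-lidded button jar to the front of the carousel and hold it

## Robot

A 6-joint arm with a two-finger parallel gripper is mounted at the origin on the work surface. World frame = base frame: x ahead of the robot, y to its left, z up, the work surface at z = 0. Lengths are in m, angles in degrees, forces in N, time in s.
With the tool pointing down it reaches from about 0.35 to 0.875 m from the base axis. Payload 4.2 kg.
Tool frame: the origin (TCP) lies at the very end of the fingers, on their centre line; the grasp point (between the pads) lies 19 mm behind it; z points along the fingers, y is the line along which they close (so a half turn about z gives the same grasp; the last joint's range is limited). The gripper opens to 87 mm and grips with 3 to 60 N. Pads are 19 mm wide; open, the fingers measure 117 mm over their backs; the gripper's body (75 mm by 190 mm) begins 51 mm behind the grasp point.
Start: joints at [90.848, 22.042, 0.453, 0, -68.411, -14.817], TCP at [0.151, 0.607, 0.198] pointing down, gripper open.
Joint ranges: [-179.83, 179.83], [-69.29, 118.12], [-61.27, 80.66], [-181.25, 117.63], [-171.15, -9.14], [-177.46, 177.46]. Speed limits (degrees/s): [159.86, 159.86, 180, 180, 180, 180].

## Interface

Orientations are given as a 3x3 rotation matrix whose columns are the frame's x, y, z axes.
In Python, from bench import get_state, snapshot, camera_info, finish_job gives the robot as it stands.
- The arm moves only by the tool apply_moves, never from a script. Its argument "targets" is a list of rows, each an object with "translation": the shift along the tool's x, y, z in m, a list of three; "twist": the turn, a rotation vector about the tool's x, y, z in rad, a list of three; "claw": the opening, from -1 (shut) to 1 (fully open). A call has 1 to 10 rows; each row is the pose to reach, as a shift and turn from the pose commanded when the call began, along the tool's axes at that moment; what a row does not reach only later rows make up. A row lasts 1/10 s, in which the tool goes at most 50 mm and 8.59 degrees, less where a joint would pass 70% of its speed; a pose out of reach is approached as far as the arm can. A call with a gripper value outside its range is refused whole. The fingers move at their own pace and stop on an object; "grip_force" is the grip in N (left out, the last holds). Time passes only in rows, so rows that repeat a pose let the fingers close. It gives the time, the measured TCP pose, the force, the opening and the grip force at its end, in the units of the state.
- get_state(): the state, without advancing time (a new reading comes with each control period).
- snapshot(name): name is "scene" or "top" or "wrist"; returns the picture (384x512x3 uint8, blue, green, red); there is no depth.
- camera_info(name): a dict with "fovy" (degrees; the focal length in pixels is half the picture's height over the tangent of half this angle, whatever the lens; pixels are square), "cx", "cy" (the principal point, pixels), "origin" and "attitude" of the camera in the world; the wrist camera has in their place "hand_eye" (4x4, takes a point from camera to tool coordinates, whose origin is the TCP and whose axes are the flange's). Camera axes: x right, y down, z forward; pixel columns grow to the right and rows downward; lengths in m; the calibration is good to about 2 mm. A picture is of the moment at which its call begins: read the wrist's pose just before it. camera_info takes no time and is no camera call.
- finish_job(): hands the job in; it is judged then, once.
The state is a dict: "t": time; "q": joint angles; "qd": joint speeds; "joint_efforts": joint torques, N m; "tcp_pos": TCP position; "eef_rot": TCP orientation; "contact_force": force on the tool from outside, world axes, zero at the start; "wrist_torque": the same for the moment, N m; "opening": finger opening in m; "finger_force": force on a finger pad.
Only numpy, scipy, OpenCV 4.12 (cv2) and the standard library are available. Lean on these libraries where they do the work, as an engineer would, in place of code of your own. Each camera call takes 0.05 s, during which the arm holds its last target. There are 200 camera calls.

## Task

Unlock the button-jar carousel: draw its steel bolt straight back in the channel to the end stop and let go of it. Then grip the one jar with a knob on its lid and, without lifting it from its seat, swing it round with the turntable until it is in line with the brass pointer, and finish while still gripping it there, as a spring would turn it back. Keep the other jars seated and leave the iron, trivet, dish and sewing case alone.

Things in the scene. Friction and masses are not known exactly. Their poses are not given: they have to be found in the camera images.
- carousel: Fixed dark wooden base disc, 236 mm across, 10 mm high, on the shelf; place and yaw vary. Origin: centre of its underside, on the turntable's vertical axis; z up. Its -x axis, roughly towards the robot, is the front; the bolt channel runs out along +y. On it turns a brown wooden turntable of radius 110 mm, its top 26 mm above the shelf.
- pointer (a point): Tip of the brass pointer on the fixed base, 163 mm from the carousel's axis along its -x, at 6 mm height: it marks the front. Axes as the carousel's.
- channel (a point): Point on the floor of the fixed steel bolt channel (12 mm above the shelf), 136 mm from the carousel's axis along its +y, under the middle of the bridge that spans the bolt: bridge 18 mm long, top 32 mm above the shelf. Side walls 24 mm apart, 36 mm over their outsides, tops 25 mm above the shelf; end stop's inner face 200 mm from the axis, its top at 26 mm. Axes as the carousel's.
- front_seat (a point): Point on the turntable (turns with it) in the seat which is at the front at the start and empty. Six such seats, 60 degrees apart, on a circle of radius 85 mm; the rear one is empty too, the other four hold jars, shuffled. Each seat is a collar 47 mm inside, 54 mm outside, rim 38 mm above the shelf; jars stand in it with 2.5 mm play all round and can spin in it.
- turntable (a joint): Turntable angle, rad, 0 at the start (locked), positive anticlockwise from above, range -2.6 to 2.6. A light spring pulls it back to 0 (0.04 N m per rad, about 1 N at the jars). While the bolt is in, its tip sits between two ears on the turntable's rim, which reach 124 mm from the axis, and locks it.
- bolt: Loose steel bolt in the channel: bar 20 mm wide, 60 mm long along its y, 10 mm high, with an upright square post 14 x 14 mm to grip, 18 mm from the origin along +y, its top 70 mm above the shelf. Origin: centre of the bar's underside. Axes as the carousel's: slides outwards along +y. Origin is 142 mm from the carousel's axis at the start, 170 mm at the end stop (28 mm travel).
- jar_knob: The jar to bring to the front: round, white ceramic body and lid, taller than the others, 42 mm across (lid, top 12 mm: 43), 62 mm to the top of the lid, with a round oak knob 18 mm across on it (top at 82 mm). Origin: centre of its underside, 26 mm above the shelf when seated; z up. About 0.12 kg. Its seat is 60 or 120 degrees from the front, on either side: turn it the shorter way.
- jar_a: Round white ceramic button jar with a flat white lid and no knob, 42 mm in diameter (lid 43 mm), 46 mm tall; bystander riding in a carousel seat. Origin at the centre of its underside, z up.
- jar_b: Round white ceramic button jar with a flat white lid and no knob, 42 mm in diameter (lid 43 mm), 46 mm tall; bystander riding in a carousel seat. Origin at the centre of its underside, z up.
- jar_c: Round white ceramic button jar with a flat white lid and no knob, 42 mm in diameter (lid 43 mm), 46 mm tall; bystander riding in a carousel seat. Origin at the centre of its underside, z up.
- iron: Silver steam iron standing upright on its heel, about 110 mm square and 255 mm tall. Origin at the centre of the underside of the heel. Bystander.
- trivet: Black round silicone trivet, 160 mm across, 8 mm thick. Origin at the centre of its underside. Bystander.
- dish: White ceramic button dish, 100 mm across, 35 mm high. Origin at the centre of its underside. Bystander.
- case: Closed plastic sewing kit case with flip-top lid, 110 x 170 x 47 mm. Origin at the centre of its underside. Bystander.

How it is judged (in metres and radians):
On the way:
1. the bolt is drawn back clear of the turntable and let go (y of bolt in the frame of carousel above 0.16 m and contact force between the fingers and bolt below 0.1 N), for 0.2 s.
At the end, for the whole second after the job is handed in: Bolt drawn back over 18 mm; knob-lidded jar upright (0.15 rad) in its seat, within 10 mm of the pointer's line, 70-100 mm out, brought there by the turntable (over 0.8 rad), which is still (0.08 rad/s); fingers press the jar with over 2 N; other jars upright in their seats (y of bolt in the frame of carousel above 0.16 m and y of jar_knob in the frame of carousel between -0.01 and 0.01 m and x of jar_knob in the frame of carousel between -0.1 and -0.07 m and contact force between the fingers and jar_knob above 2 N and angle between each of jar_knob, jar_a, jar_b, jar_c's own z axis and vertical below 0.15 rad and height (world z) of each of jar_knob, jar_a, jar_b, jar_c below 0.034 m and (value of joint turntable above 0.8 rad or value of joint turntable below -0.8 rad) and velocity of joint turntable between -0.08 and 0.08 rad/s); the arm keeps its last pose, push and grip.
It fails at once if a jar is lifted out of its seat (its underside more than 10 mm above the seat) (height (world z) of any of jar_knob, jar_a, jar_b, jar_c above 0.036 m).
It fails at once if a jar is tipped by more than 0.4 rad (angle between any of jar_knob, jar_a, jar_b, jar_c's own z axis and vertical above 0.4 rad).
It fails at once if the iron, trivet, dish or sewing case is moved by more than 20 mm or the iron tipped by more than 0.3 rad (angle between iron's own z axis and vertical above 0.3 rad or distance of any of iron, trivet, dish, case from where it was at the start of the episode above 0.02 m).
It also fails if it takes over 53 s, if anything falls off the work surface, if the arm or the gripper's body presses on something with over 40 N, if the wrist force passes 120 N, or if a joint passes its speed limit or range.

## Working session

There is one attempt and no reset: what is moved stays moved. The work goes in short steps, Python scripts to look and compute and a tool call to move; the robot and the scene stay as the last step left them, time stands still between calls to the robot, and variables do not carry over. Pictures are saved under pics/ and viewed, at most 10 in all, crops included, and the job is handed in when it is done.

Besides the shell and the picture viewer there is one more tool, called after ">>>" by a JSON object that holds its "op" and its "data". apply_moves: Moves the arm, as the interface text tells. Its arguments: {"type":"object","properties":{"targets":{"type":"array"},"grip_force":{"type":"number"}},"required":["targets"]}

```bash
mkdir -p pics; python3 - <<'E'
from bench import *
import cv2
s=get_state();print(s)
for n in("scene","top","wrist"):
    print(n,camera_info(n))
for n in("scene","top"):
    cv2.imwrite(f"pics/{n}0.png",snapshot(n))
E
```

```text
{'t': 0.0, 'q': array([ 9.08482692e+01,  2.20905485e+01,  3.80547421e-01, -2.98832002e-02,
       -6.84107319e+01, -1.48162021e+01]), 'qd': array([-0.04493557, -0.08916152, -0.05758449, -0.02352695,  0.06170803,
       -0.03686323]), 'joint_efforts': array([-1.20755230e-03, -3.90663350e+01,  1.87398523e+01,  4.21996146e+00,
        1.09310111e-02, -1.91582585e-04]), 'tcp_pos': array([0.15068588, 0.60589203, 0.19666483]), 'eef_rot': array([[ 9.70384524e-01, -2.41565041e-01, -4.53721991e-04],
       [-2.41565457e-01, -9.70382224e-01, -2.11408731e-03],
       [ 7.04058325e-05,  2.16108117e-03, -9.99997662e-01]]), 'contact_force': array([-0.18186737,  0.50558274, -0.47329639]), 'wrist_torque': array([0.02550607, 0.01356508, 0.01923152]), 'finger_force': 0.0, 'opening': 0.0868091829467364}
scene {'fovy': 56.094525553723784, 'cx': 252.17796964567998, 'cy': 185.20008314086294, 'origin': array([1.11218141, 0.08492563, 0.90103999]), 'attitude': array([[-0.15521701,  0.83740468, -0.52408118],
       [ 0.98787807,  0.13042309, -0.08418272],
       [-0.00214271, -0.53079489, -0.8474976 ]])}
top {'fovy': 43.042542575523434, 'cx': 249.9102944080911, 'cy': 184.75136009496597, 'origin': array([ 0.22264219, -0.0065349 ,  1.6233888 ]), 'attitude': array([[-0.04662373, -0.97379084,  0.22261541],
       [-0.99891024,  0.04592774, -0.00830537],
       [-0.00213653, -0.22276004, -0.97487097]])}
wrist {'fovy': 69.6478949618033, 'cx': 254.7042586570953, 'cy': 194.39240572411697, 'hand_eye': array([[ 7.39396491e-04, -9.52896832e-01, -3.03293721e-01,
         8.34733943e-02],
       [ 9.99999449e-01,  4.78381324e-04,  9.34895830e-04,
        -1.83142467e-04],
       [-7.45769222e-04, -3.03294245e-01,  9.52896660e-01,
        -1.87249187e-01],
       [ 0.00000000e+00,  0.00000000e+00,  0.00000000e+00,
         1.00000000e+00]])}
```

View pics/top0.png

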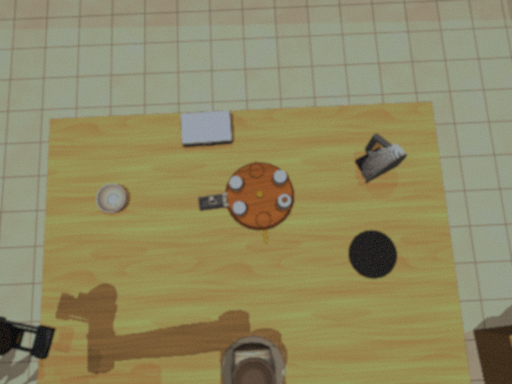

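View pics/scene0.png

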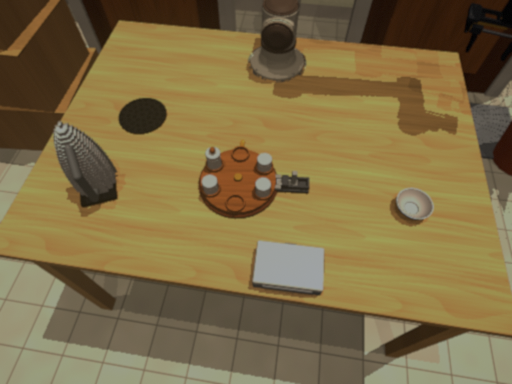

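The top view shows the carousel at about (260,195), its pointer at (266,237), the bolt channel at (212,202) and the knob jar at (285,201). The knob jar is in the front-right seat, 60° from the front. I'll enlarge both views.

```bash
python3 - <<'E'
import cv2,numpy as np
a=cv2.imread("pics/top0.png")[150:250,190:310]; b=cv2.imread("pics/scene0.png")[130:225,190:320]
cv2.imwrite("pics/t1.png",cv2.resize(a,None,fx=6,fy=6,interpolation=cv2.INTER_CUBIC))
cv2.imwrite("pics/s1.png",cv2.resize(b,None,fx=6,fy=6,interpolation=cv2.INTER_CUBIC))
E
```

```text
(no output)
```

View pics/t1.png

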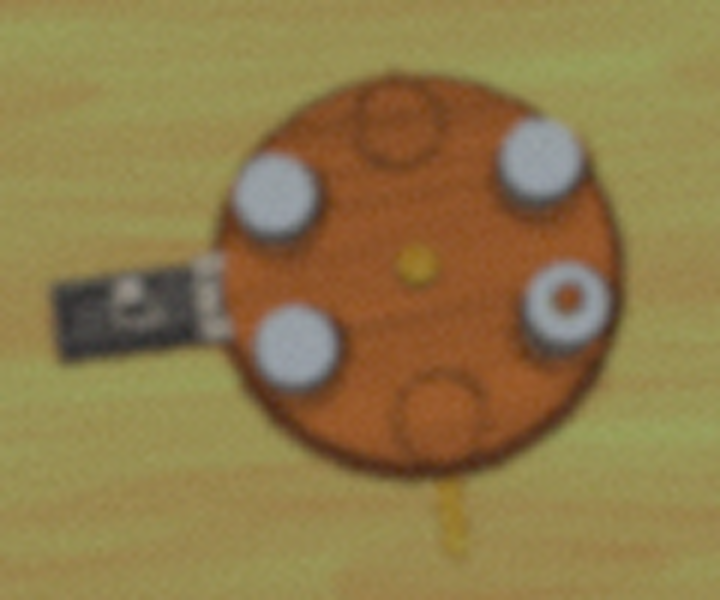

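View pics/s1.png

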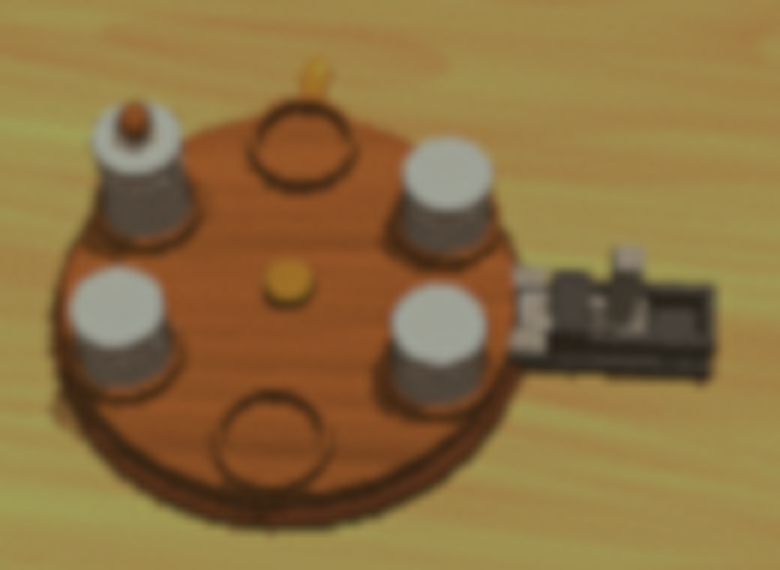

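The crops show the empty front collar at t1 (438,418), the rear collar at (399,122), the knob at (570,298), the lids at (276,195), (297,347) and (540,160), the post top at (128,290) and the pointer tip at (457,555). The same features are visible in s1. I'll fit the carousel pose to both views.

```bash
cat > h.py <<'E'
import numpy as np,cv2
from bench import *
from scipy.optimize import least_squares
def K(n):
    c=camera_info(n);f=192/np.tan(np.radians(c['fovy']/2));return c,f
def proj(n,P,s=None):
    c,f=K(n)
    if n=='wrist':
        E=c['hand_eye'];R=s['eef_rot']@E[:3,:3];o=s['tcp_pos']+s['eef_rot']@E[:3,3]
    else: R,o=c['attitude'],c['origin']
    p=(np.asarray(P)-o)@R
    return np.c_[f*p[:,0]/p[:,2]+c['cx'],f*p[:,1]/p[:,2]+c['cy']]
def car(p,L):
    L=np.asarray(L,float);c,s=np.cos(p[2]),np.sin(p[2])
    return np.c_[p[0]+c*L[:,0]-s*L[:,1],p[1]+s*L[:,0]+c*L[:,1],L[:,2]]
def seat(a,z): return [-.085*np.cos(np.radians(a)),.085*np.sin(np.radians(a)),z]  # a>0 left of front
E
python3 - <<'E'
from h import *
L=[seat(0,.038),seat(180,.038),seat(-60,.106),seat(60,.072),seat(120,.072),seat(-120,.072),[-.163,0,.006],[0,.16,.07]]
T=(np.array([(438,418),(399,122),(570,298),(297,347),(276,195),(540,160),(457,555),(128,290)])+.5)/6-.5+[190,150]
S=(np.array([(302,146),(272,440),(134,113),(447,173),(438,323),(117,308),(316,62),(629,257)])+.5)/6-.5+[190,130]
fs={'top':lambda p:(proj('top',car(p,L))-T),'scene':lambda p:(proj('scene',car(p,L))-S)}
for k in(['top'],['scene'],['top','scene']):
    r=least_squares(lambda p:np.concatenate([fs[n](p).ravel() for n in k]),[.55,0,0],loss='soft_l1')
    print(k,r.x,np.degrees(r.x[2]));print(r.fun.reshape(-1,2).round(1).tolist())
p=r.x;np.save('p.npy',p)
print(car(p,[[0,.16,.07],[0,.188,.07],seat(-60,.1),seat(0,.1)]))
E
```

```text
['top'] [ 0.55242504 -0.04998752  0.08502181] 4.871390926355424
[[0.3, -0.4], [-0.2, -0.7], [-0.1, 0.1], [-0.3, -0.1], [-0.1, -0.1], [0.4, -0.1], [0.1, 1.4], [-0.1, 0.2]]
['scene'] [ 0.55549528 -0.04683127  0.09537492] 5.464580569710267
[[-0.0, -1.2], [0.1, -0.7], [-0.4, 0.4], [0.1, 0.2], [0.2, 0.4], [-0.1, 0.2], [-0.1, -0.6], [0.1, 0.5]]
['top', 'scene'] [ 0.55383958 -0.04818248  0.09115446] 5.222765948327992
[[-0.1, -0.8], [-0.9, -1.0], [-0.6, -0.4], [-0.8, -0.4], [-0.7, -0.4], [-0.3, -0.6], [-0.2, 0.9], [-0.7, 0.1], [-0.2, -1.6], [-0.4, -1.3], [-0.6, -0.2], [-0.3, -0.2], [-0.2, -0.0], [-0.5, -0.4], [-0.2, -1.1], [-0.3, 0.1]]
[[ 0.53927506  0.11115325  0.07      ]
 [ 0.53672627  0.139037    0.07      ]
 [ 0.51821682 -0.12535773  0.1       ]
 [ 0.46919248 -0.05591989  0.1       ]]
```

```bash
cat >> h.py <<'E'
from scipy.spatial.transform import Rotation as Ro
def go(pos,yang):
    s=get_state();R=s['eef_rot'];a=np.radians(yang)
    y=np.array([np.cos(a),np.sin(a),0]);z=np.array([0,0,-1.]);G=np.c_[np.cross(y,z),y,z]
    print('t',round(s['t'],2),'tcp',s['tcp_pos'].round(4),'shift',(R.T@(np.array(pos)-s['tcp_pos'])).round(4),'twist',Ro.from_matrix(R.T@G).as_rotvec().round(3))
E
python3 -c "
from h import *
go([.539,.111,.13],185.2)"
```

```text
t 0.1 tcp [0.1507 0.606  0.1968] shift [0.4963 0.3864 0.0676] twist [ 2.000e-03 -1.000e-03  1.236e+00]
```

>>> {"op": "apply_moves", "data": {"targets": [{"translation": [0.496,0.386,0],"twist": [0.002,-0.001,1.236],"claw": 1},{"translation": [0.496,0.386,0],"twist": [0.002,-0.001,1.236],"claw": 1},{"translation": [0.496,0.386,0],"twist": [0.002,-0.001,1.236],"claw": 1},{"translation": [0.496,0.386,0],"twist": [0.002,-0.001,1.236],"claw": 1},{"translation": [0.496,0.386,0],"twist": [0.002,-0.001,1.236],"claw": 1},{"translation": [0.496,0.386,0],"twist": [0.002,-0.001,1.236],"claw": 1},{"translation": [0.496,0.386,0],"twist": [0.002,-0.001,1.236],"claw": 1},{"translation": [0.496,0.386,0],"twist": [0.002,-0.001,1.236],"claw": 1},{"translation": [0.496,0.386,0],"twist": [0.002,-0.001,1.236],"claw": 1},{"translation": [0.496,0.386,0],"twist": [0.002,-0.001,1.236],"claw": 1}]}}

```text
t: 1.1
tcp_pos: [0.4603, 0.2114, 0.1976]
eef_rot: [[0.09, -0.996, 0.001], [-0.996, -0.09, 0.002], [-0.002, -0.001, -1.0]]
contact_force: [1.0, 1.4, -0.1]
opening: 0.0871
finger_force: 0.0
```

```bash
python3 -c "
from h import *
go([.539,.111,.15],185.2)"
```

```text
t 1.1 tcp [0.4603 0.2114 0.1976] shift [ 0.1072 -0.0693  0.0475] twist [-0.001  0.002 -0.   ]
```

>>> {"op": "apply_moves", "data": {"targets": [{"translation": [0.107,-0.069,0.047],"twist": [0,0,0],"claw": 1},{"translation": [0.107,-0.069,0.047],"twist": [0,0,0],"claw": 1},{"translation": [0.107,-0.069,0.047],"twist": [0,0,0],"claw": 1},{"translation": [0.107,-0.069,0.047],"twist": [0,0,0],"claw": 1},{"translation": [0.107,-0.069,0.047],"twist": [0,0,0],"claw": 1}]}}

```text
t: 1.6
tcp_pos: [0.5379, 0.1121, 0.1497]
eef_rot: [[0.089, -0.996, -0.001], [-0.996, -0.089, 0.001], [-0.001, 0.001, -1.0]]
contact_force: [-0.9, 0.5, 0.2]
opening: 0.0869
finger_force: 0.0
```

```bash
python3 - <<'E'
from h import *
p=np.load('p.npy')
s=get_state();im=snapshot('wrist');print(s['tcp_pos'],s['t'])
np.save('sw.npy',s,allow_pickle=True)
im=cv2.resize(im,(768,576),interpolation=cv2.INTER_CUBIC)
cv2.imwrite('pics/w0.png',im)
print((proj('wrist',car(p,[[0,.16,.07],seat(60,.072),seat(120,.072),[0,.16,.022]]),s)+.5)*1.5-.5)
E
```

```text
[0.53794432 0.11214424 0.1497054 ] 1.6
[[379.7259007  288.43815768]
 [449.28671624 153.32212565]
 [309.2003267  153.51771977]
 [380.03135402 270.33894765]]
```

View pics/w0.png

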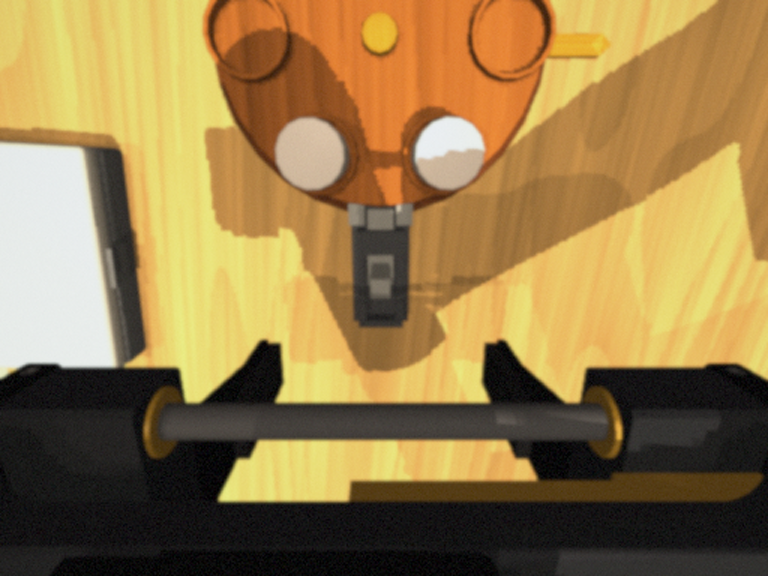

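The wrist view confirms the fit: lids at (311,153) and (449,153) and the post at (380,288), all within 2 px of the prediction. I'll descend on the post, closing across the channel.

```bash
python3 -c "
from h import *
go([.5393,.1112,.045],185.2)"
```

```text
t 1.65 tcp [0.5379 0.113  0.1504] shift [ 0.0021 -0.0012  0.1054] twist [-0.     0.002 -0.   ]
```

>>> {"op": "apply_moves", "data": {"targets": [{"translation": [0.002,-0.001,0.04],"twist": [0,0,0],"claw": 1},{"translation": [0.002,-0.001,0.08],"twist": [0,0,0],"claw": 1},{"translation": [0.002,-0.001,0.105],"twist": [0,0,0],"claw": 1},{"translation": [0.002,-0.001,0.105],"twist": [0,0,0],"claw": 1},{"translation": [0.002,-0.001,0.105],"twist": [0,0,0],"claw": -1},{"translation": [0.002,-0.001,0.105],"twist": [0,0,0],"claw": -1},{"translation": [0.002,-0.001,0.105],"twist": [0,0,0],"claw": -1},{"translation": [0.002,-0.001,0.105],"twist": [0,0,0],"claw": -1},{"translation": [0.002,-0.001,0.105],"twist": [0,0,0],"claw": -1},{"translation": [0.002,-0.001,0.105],"twist": [0,0,0],"claw": -1}], "grip_force": 20}}

```text
t: 2.65
tcp_pos: [0.5395, 0.1114, 0.046]
eef_rot: [[0.091, -0.996, 0.001], [-0.996, -0.091, 0.002], [-0.002, -0.002, -1.0]]
contact_force: [-0.0, 0.5, 0.0]
opening: 0.0469
finger_force: 0.0
```

```bash
python3 -c "
from h import *
s=get_state();print(s['opening'],s['finger_force'],s['contact_force'])
go([.5393-.0025,.1112+.0279,.045],185.2)"
```

```text
0.046920426456173794 0.0 [-0.01576088  0.53667939  0.00530008]
t 2.65 tcp [0.5395 0.1114 0.046 ] shift [-0.0279  0.0002  0.0011] twist [-0.002  0.002  0.   ]
```

Still closing, so I'll wait, then pull.

>>> {"op": "apply_moves", "data": {"targets": [{"translation": [0,0,0],"twist": [0,0,0],"claw": -1},{"translation": [0,0,0],"twist": [0,0,0],"claw": -1},{"translation": [0,0,0],"twist": [0,0,0],"claw": -1},{"translation": [0,0,0],"twist": [0,0,0],"claw": -1},{"translation": [0,0,0],"twist": [0,0,0],"claw": -1},{"translation": [0,0,0],"twist": [0,0,0],"claw": -1},{"translation": [0,0,0],"twist": [0,0,0],"claw": -1}]}}

```text
t: 3.35
tcp_pos: [0.5404, 0.1117, 0.0464]
eef_rot: [[0.091, -0.996, 0.003], [-0.996, -0.091, 0.003], [-0.002, -0.003, -1.0]]
contact_force: [1.3, -0.1, 3.6]
opening: 0.0007
finger_force: 2.0
```

```bash
python3 - <<'E'
from h import *
p=np.load('p.npy')
s=get_state();print(s['opening'],s['finger_force'])
a=snapshot('wrist')[60:350,60:460];b=snapshot('scene')[130:225,190:320]
a=cv2.resize(a,(800,580));b=cv2.resize(b,(780,570))
cv2.imwrite('pics/w1.png',np.vstack([cv2.resize(a,(414,300)),cv2.resize(b,(414,300))]))
E
```

```text
0.0007173795338759556 2.039575746839546
```

View pics/w1.png

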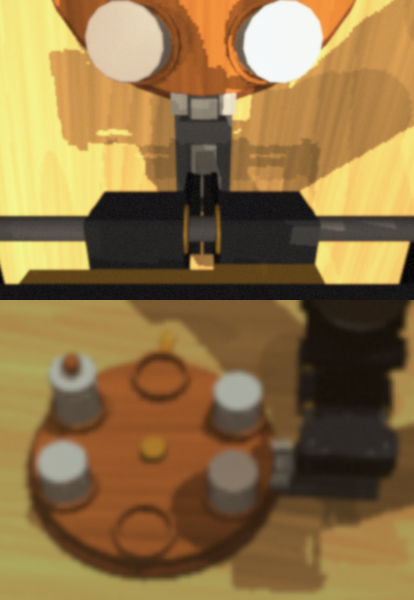

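The fingers closed on nothing. The post top is visible just inboard of them at wrist crop (204,160), so I'll locate it from there.

```bash
python3 - <<'E'
from h import *
p=np.load('p.npy');s=get_state()
def ray(u,v,z,s):
    c,f=K('wrist');E=c['hand_eye'];R=s['eef_rot']@E[:3,:3];o=s['tcp_pos']+s['eef_rot']@E[:3,3]
    d=R@np.array([(u-c['cx'])/f,(v-c['cy'])/f,1]);q=o+d*(z-o[2])/d[2]
    r=np.array([[np.cos(p[2]),np.sin(p[2])],[-np.sin(p[2]),np.cos(p[2])]])@(q[:2]-p[:2]);return q.round(4),r.round(4)
g=lambda x,y:(x*400/414+60,y*290/300+60)
for nm,(x,y),z in(('post top',(204,158),.07),('post top far edge',(204,147),.07),('post top near edge',(204,172),.07),('bridge mid',(203,132),.032),('bridge',(203,143),.032),('fork',(203,105),.026),('tips',(203,190),.046)):print(nm,ray(*g(x,y),z,s))
print(proj('wrist',car(p,[[0,.153,.07],[0,.167,.07],[0,.16,.07],[0,.145,.032],[0,.127,.032],[0,.2,.026]]),s))
print(s['tcp_pos'])
a=snapshot('wrist')[110:260,180:330]
cv2.imwrite('pics/w2.png',cv2.resize(a,(600,600),interpolation=cv2.INTER_CUBIC))
E
```

```text
post top (array([0.5402, 0.0922, 0.07  ]), array([-0.0008,  0.141 ]))
post top far edge (array([0.5408, 0.085 , 0.07  ]), array([-0.0008,  0.1338]))
post top near edge (array([0.5393, 0.1015, 0.07  ]), array([-0.0009,  0.1504]))
bridge mid (array([0.5412, 0.0867, 0.032 ]), array([-0.0003,  0.1355]))
bridge (array([0.5404, 0.0952, 0.032 ]), array([-0.0003,  0.144 ]))
fork (array([0.543 , 0.0679, 0.026 ]), array([-0.0002,  0.1166]))
tips (array([0.5375, 0.1266, 0.046 ]), array([-0.0004,  0.1756]))
[[255.73101946 229.97778375]
 [255.68585562 249.22358366]
 [255.70817148 239.71406016]
 [255.73829951 199.42177696]
 [255.78983995 176.73176466]
 [255.59722801 258.24029839]]
[0.540394   0.11169953 0.04642732]
```

View pics/w2.png

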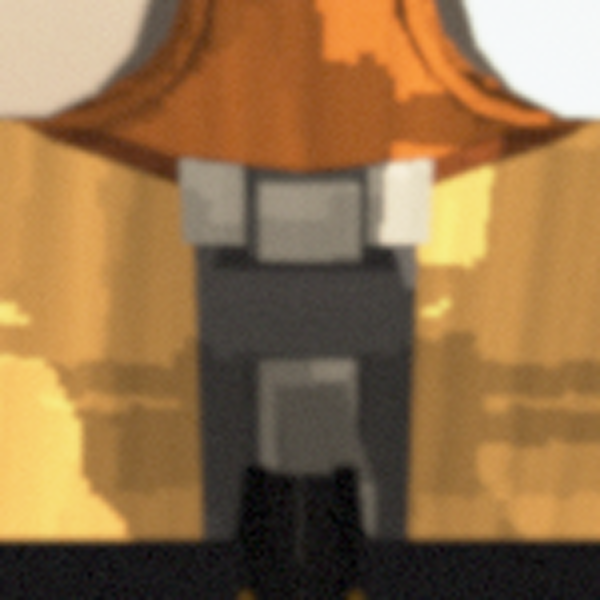

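```bash
python3 - <<'E'
from h import *
p=np.load('p.npy');s=get_state()
L=[[0,.112,.022],[0,.153,.022],[0,.153,.07],[0,.167,.07],[0.007,.153,.07],[-.007,.153,.07]]
print('pred w2 px',((proj('wrist',car(p,L),s)-[180,110])*4).round(0).tolist())
T=[[9.5,0,0],[-9.5,0,0],[9.5,0,-19],[9.5,15,0],[9.5,-15,0],[9.5,0,-40]]
P=s['tcp_pos']+np.array(T)/1000@s['eef_rot'].T
print('tip',((proj('wrist',P,s)-[180,110])*4).round(0).tolist())
print(s['opening'],s['finger_force'],s['contact_force'],s['t'])
E
```

```text
pred w2 px [[303.0, 179.0], [303.0, 379.0], [303.0, 480.0], [302.0, 557.0], [259.0, 480.0], [346.0, 480.0]]
tip [[296.0, 414.0], [296.0, 509.0], [296.0, 456.0], [379.0, 414.0], [214.0, 414.0], [296.0, 514.0]]
0.00035940929198558636 2.6811065237416187 [0.26634793 0.02745541 4.66610291] 3.5
```

```bash
python3 - <<'E'
from h import *
s=np.load('sw.npy',allow_pickle=True).item()
for z in(0,-20,-40,-60):
  T=np.array([[9.5,43.5,z],[9.5,-43.5,z],[-9.5,43.5,z],[9.5,58.5,z]])/1000
  print(z,((proj('wrist',s['tcp_pos']+T@s['eef_rot'].T,s)+.5)*1.5-.5).round(0).tolist())
im=cv2.imread('pics/w0.png')[320:480,200:570]
cv2.imwrite('pics/w3.png',cv2.resize(np.clip(im.astype(float)*2.2,0,255).astype(np.uint8),None,fx=2,fy=2))
E
```

```text
0 [[471.0, 321.0], [292.0, 320.0], [469.0, 356.0], [502.0, 321.0]]
-20 [[480.0, 337.0], [282.0, 337.0], [477.0, 376.0], [515.0, 337.0]]
-40 [[492.0, 358.0], [271.0, 358.0], [488.0, 400.0], [530.0, 358.0]]
-60 [[506.0, 384.0], [256.0, 384.0], [502.0, 431.0], [550.0, 384.0]]
```

View pics/w3.png

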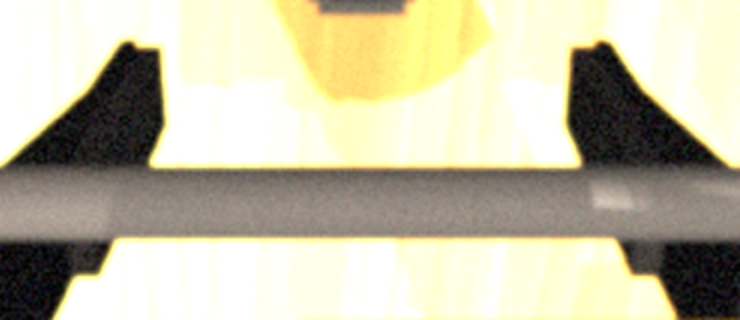

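In w3 the real finger ends sit about 24 mm above the stated TCP: tip row 343, against 320 predicted for the TCP. That fits the fingers closing on top of the post (z 0.07) with an upward force. I'll allow for this 24 mm: raise, open, then go down again to TCP z of about 0.027.

>>> {"op": "apply_moves", "data": {"targets": [{"translation": [0,0,-0.03],"twist": [0,0,0],"claw": 1},{"translation": [0,0,-0.03],"twist": [0,0,0],"claw": 1},{"translation": [0,0,-0.03],"twist": [0,0,0],"claw": 1},{"translation": [0,0,-0.03],"twist": [0,0,0],"claw": 1},{"translation": [0,0,-0.03],"twist": [0,0,0],"claw": 1},{"translation": [0,0,-0.03],"twist": [0,0,0],"claw": 1},{"translation": [0,0,-0.03],"twist": [0,0,0],"claw": 1},{"translation": [0,0,-0.03],"twist": [0,0,0],"claw": 1},{"translation": [0,0,-0.03],"twist": [0,0,0],"claw": 1},{"translation": [0,0,-0.03],"twist": [0,0,0],"claw": 1}]}}

```text
t: 4.5
tcp_pos: [0.5394, 0.1113, 0.0756]
eef_rot: [[0.091, -0.996, 0.001], [-0.996, -0.091, 0.002], [-0.002, -0.001, -1.0]]
contact_force: [0.7, -0.1, -0.3]
opening: 0.0723
finger_force: 0.0
```

```bash
python3 -c "
from h import *
go([.5393,.1112,.027],185.2)"
```

```text
t 4.5 tcp [0.5394 0.1113 0.0756] shift [0.0002 0.0001 0.0486] twist [-0.001  0.002  0.   ]
```

>>> {"op": "apply_moves", "data": {"targets": [{"translation": [0,0,0.02],"twist": [0,0,0],"claw": 1},{"translation": [0,0,0.035],"twist": [0,0,0],"claw": 1},{"translation": [0,0,0.048],"twist": [0,0,0],"claw": 1},{"translation": [0,0,0.048],"twist": [0,0,0],"claw": -1},{"translation": [0,0,0.048],"twist": [0,0,0],"claw": -1},{"translation": [0,0,0.048],"twist": [0,0,0],"claw": -1},{"translation": [0,0,0.048],"twist": [0,0,0],"claw": -1},{"translation": [0,0,0.048],"twist": [0,0,0],"claw": -1},{"translation": [0,0,0.048],"twist": [0,0,0],"claw": -1},{"translation": [0,0,0.048],"twist": [0,0,0],"claw": -1}]}}

```text
t: 5.5
tcp_pos: [0.5394, 0.1114, 0.0278]
eef_rot: [[0.091, -0.996, 0.001], [-0.996, -0.091, 0.002], [-0.002, -0.001, -1.0]]
contact_force: [0.1, -0.2, 0.3]
opening: 0.0388
finger_force: 0.0
```

>>> {"op": "apply_moves", "data": {"targets": [{"translation": [0,0,0],"twist": [0,0,0],"claw": -1},{"translation": [0,0,0],"twist": [0,0,0],"claw": -1},{"translation": [0,0,0],"twist": [0,0,0],"claw": -1},{"translation": [0,0,0],"twist": [0,0,0],"claw": -1},{"translation": [0,0,0],"twist": [0,0,0],"claw": -1}]}}

```text
t: 6.0
tcp_pos: [0.5394, 0.1114, 0.0276]
eef_rot: [[0.091, -0.996, 0.001], [-0.996, -0.091, 0.002], [-0.002, -0.001, -1.0]]
contact_force: [0.3, 1.2, -0.1]
opening: 0.014
finger_force: 20.0
```

```bash
python3 -c "
from h import *
s=get_state();print(s['opening'],s['finger_force'],s['contact_force'])
go([.5393-.0025,.1112+.0279,.027],185.2)"
```

```text
0.013982383693388922 19.99856024980545 [ 0.25367823  1.24134491 -0.13433543]
t 6.0 tcp [0.5394 0.1114 0.0276] shift [-0.0278  0.      0.0006] twist [-0.001  0.002  0.   ]
```

Gripped: the opening is 14.0 mm, which matches the post. Now I'll pull 28 mm outward (tool −x).

>>> {"op": "apply_moves", "data": {"targets": [{"translation": [-0.005,0,0],"twist": [0,0,0],"claw": -1},{"translation": [-0.01,0,0],"twist": [0,0,0],"claw": -1},{"translation": [-0.015,0,0],"twist": [0,0,0],"claw": -1},{"translation": [-0.02,0,0],"twist": [0,0,0],"claw": -1},{"translation": [-0.024,0,0],"twist": [0,0,0],"claw": -1},{"translation": [-0.028,0,0],"twist": [0,0,0],"claw": -1},{"translation": [-0.029,0,0],"twist": [0,0,0],"claw": -1},{"translation": [-0.029,0,0],"twist": [0,0,0],"claw": -1}]}}

```text
t: 6.8
tcp_pos: [0.5367, 0.1398, 0.0277]
eef_rot: [[0.091, -0.996, 0.0], [-0.996, -0.091, 0.001], [-0.001, -0.001, -1.0]]
contact_force: [1.3, -2.7, 0.2]
opening: 0.0136
finger_force: 20.0
```

Drawn 28.5 mm, with light stop contact. I'll release and rise.

>>> {"op": "apply_moves", "data": {"targets": [{"translation": [0,0,0],"twist": [0,0,0],"claw": 1},{"translation": [0,0,0],"twist": [0,0,0],"claw": 1},{"translation": [0,0,0],"twist": [0,0,0],"claw": 1},{"translation": [0,0,0],"twist": [0,0,0],"claw": 1},{"translation": [0,0,0],"twist": [0,0,0],"claw": 1},{"translation": [0,0,0],"twist": [0,0,0],"claw": 1},{"translation": [0,0,-0.04],"twist": [0,0,0],"claw": 1},{"translation": [0,0,-0.08],"twist": [0,0,0],"claw": 1},{"translation": [0,0,-0.12],"twist": [0,0,0],"claw": 1},{"translation": [0,0,-0.12],"twist": [0,0,0],"claw": 1}]}}

```text
t: 7.8
tcp_pos: [0.5406, 0.1417, 0.1542]
eef_rot: [[0.092, -0.996, 0.013], [-0.996, -0.092, 0.007], [-0.006, -0.014, -1.0]]
contact_force: [0.0, -0.1, 0.1]
opening: 0.0835
finger_force: 0.0
```

```bash
python3 - <<'E'
from h import *
go([.5182,-.1254,.148],245.2)
p=np.load('p.npy');s=get_state();a=snapshot('wrist')
P=proj('wrist',car(p,[[0,.188,.07],[0,.14,.022],[0,.181,.022]]),s);print((P-[180,110]).round(0)*4)
cv2.imwrite('pics/w4.png',cv2.resize(a[110:260,180:330],(600,600),interpolation=cv2.INTER_CUBIC))
E
```

```text
t 7.8 tcp [0.5406 0.1417 0.1542] shift [0.2639 0.047  0.004 ] twist [-0.015 -0.002 -1.046]
[[316. 316.]
 [320. 108.]
 [316. 248.]]
```

View pics/w4.png

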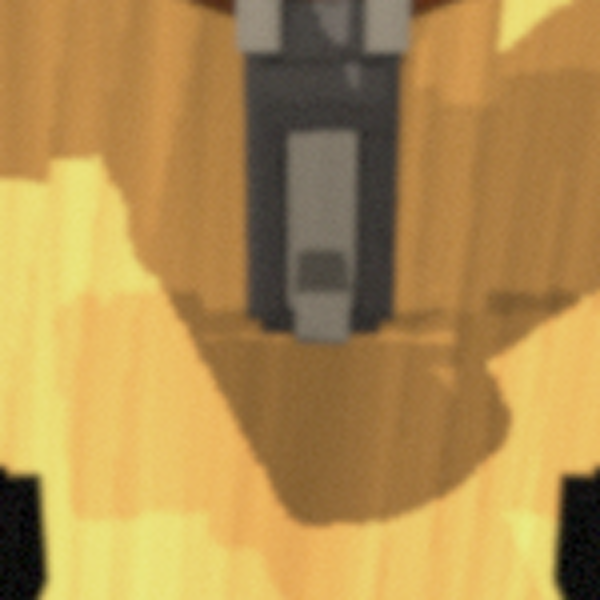

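The bolt is at the end stop: its post top is at (322,316), as predicted, and the gap between the ears is empty. Next I'll move above the knob jar, closing radially.

>>> {"op": "apply_moves", "data": {"targets": [{"translation": [0.264,0.047,0.004],"twist": [-0.015,-0.002,-1.046],"claw": 1},{"translation": [0.264,0.047,0.004],"twist": [-0.015,-0.002,-1.046],"claw": 1},{"translation": [0.264,0.047,0.004],"twist": [-0.015,-0.002,-1.046],"claw": 1},{"translation": [0.264,0.047,0.004],"twist": [-0.015,-0.002,-1.046],"claw": 1},{"translation": [0.264,0.047,0.004],"twist": [-0.015,-0.002,-1.046],"claw": 1},{"translation": [0.264,0.047,0.004],"twist": [-0.015,-0.002,-1.046],"claw": 1},{"translation": [0.264,0.047,0.004],"twist": [-0.015,-0.002,-1.046],"claw": 1},{"translation": [0.264,0.047,0.004],"twist": [-0.015,-0.002,-1.046],"claw": 1},{"translation": [0.264,0.047,0.004],"twist": [-0.015,-0.002,-1.046],"claw": 1},{"translation": [0.264,0.047,0.004],"twist": [-0.015,-0.002,-1.046],"claw": 1}]}}

```text
t: 8.85
tcp_pos: [0.5133, -0.127, 0.1423]
eef_rot: [[0.907, -0.421, -0.014], [-0.422, -0.907, -0.005], [-0.01, 0.01, -1.0]]
contact_force: [0.2, -0.1, -0.6]
opening: 0.0872
finger_force: 0.0
```

```bash
python3 - <<'E'
from h import *
go([.5182,-.1254,.048],245.2)
p=np.load('p.npy');s=get_state();a=snapshot('wrist')
print('knob, lid centre, rear-right lid, front collar pred',proj('wrist',car(p,[seat(-60,.106),seat(-60,.088),seat(-120,.072),seat(0,.038)]),s).round(1).tolist())
hsv=cv2.cvtColor(a,cv2.COLOR_BGR2HSV);m=((hsv[...,1]<60)&(hsv[...,2]>110)).astype(np.uint8)
n,_,st,ce=cv2.connectedComponentsWithStats(m)
print([(st[i].tolist(),ce[i].round(1).tolist()) for i in range(1,n) if st[i,4]>150])
cv2.imwrite('pics/w5.png',a)
E
```

```text
t 8.85 tcp [ 0.5133 -0.127   0.1423] shift [ 0.0047 -0.0045  0.0942] twist [ 0.01   0.01  -0.002]
knob, lid centre, rear-right lid, front collar pred [[250.0, 203.5], [250.1, 196.8], [201.9, 113.0], [214.6, 242.6]]
[([181, 88, 46, 43, 1008], [203.9, 105.5]), ([239, 164, 31, 24, 415], [253.2, 178.6]), ([53, 166, 50, 56, 1713], [77.5, 191.9]), ([228, 188, 46, 30, 649], [251.7, 202.9]), ([44, 224, 47, 21, 471], [70.5, 236.5]), ([118, 228, 32, 41, 772], [133.1, 250.5])]
```

>>> {"op": "apply_moves", "data": {"targets": [{"translation": [0,0,0],"twist": [0,0,0],"claw": 1},{"translation": [0,0,0],"twist": [0,0,0],"claw": 1},{"translation": [0,0,0],"twist": [0,0,0],"claw": 1}]}}

```text
t: 9.2
tcp_pos: [0.5139, -0.1269, 0.1431]
eef_rot: [[0.907, -0.42, -0.012], [-0.42, -0.907, -0.005], [-0.009, 0.009, -1.0]]
contact_force: [0.3, 0.1, -0.1]
opening: 0.087
finger_force: 0.0
```

```bash
python3 - <<'E'
from h import *
p=np.load('p.npy');s=get_state();a=snapshot('wrist')
go([.5182,-.1254,.048],245.2)
q=proj('wrist',car(p,[seat(-60,.106),seat(-60,.088),seat(-120,.072),seat(0,.038)]),s);print(q.round(1).tolist())
u,v=190,90
for i in range(4):
    cv2.drawMarker(a,tuple(int(x) for x in q[i].round()),(255,0,255) if i%2==0 else (0,255,0),cv2.MARKER_CROSS,5,1)
cv2.imwrite('pics/w5.png',cv2.resize(a[70:320,120:380],(780,750),interpolation=cv2.INTER_CUBIC)[:600])
E
```

```text
t 9.25 tcp [ 0.5139 -0.127   0.1432] shift [ 0.0041 -0.0041  0.0951] twist [ 0.009  0.009 -0.001]
[[250.4, 203.8], [250.5, 197.1], [202.7, 113.6], [214.9, 242.8]]
```

View pics/w5.png

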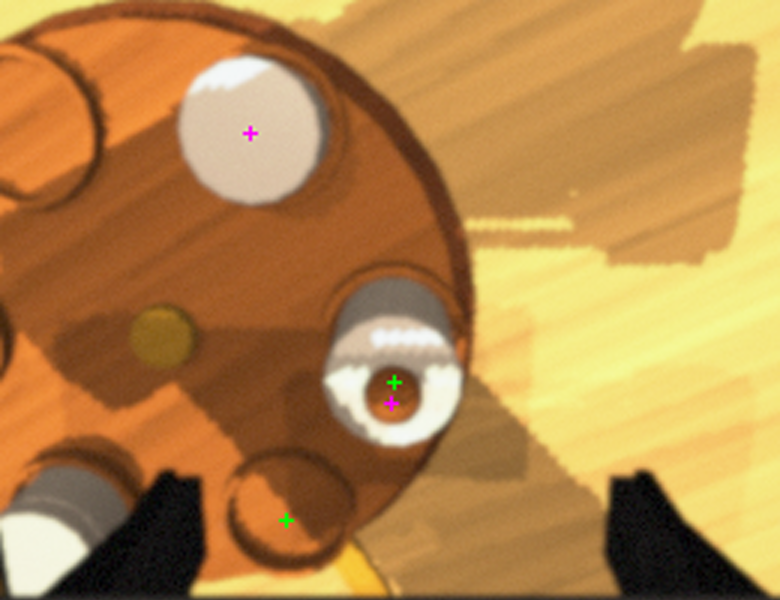

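The prediction sits on the target: knob-jar lid at (394,383) in the crop. Now descend and close.

>>> {"op": "apply_moves", "data": {"targets": [{"translation": [0.004,-0.004,0.02],"twist": [0.009,0.009,0],"claw": 1},{"translation": [0.004,-0.004,0.05],"twist": [0.009,0.009,0],"claw": 1},{"translation": [0.004,-0.004,0.075],"twist": [0.009,0.009,0],"claw": 1},{"translation": [0.004,-0.004,0.095],"twist": [0.009,0.009,0],"claw": 1},{"translation": [0.004,-0.004,0.095],"twist": [0.009,0.009,0],"claw": 1},{"translation": [0.004,-0.004,0.095],"twist": [0.009,0.009,0],"claw": -0.1},{"translation": [0.004,-0.004,0.095],"twist": [0.009,0.009,0],"claw": -0.1},{"translation": [0.004,-0.004,0.095],"twist": [0.009,0.009,0],"claw": -1},{"translation": [0.004,-0.004,0.095],"twist": [0.009,0.009,0],"claw": -1},{"translation": [0.004,-0.004,0.095],"twist": [0.009,0.009,0],"claw": -1}], "grip_force": 12}}

```text
t: 10.25
tcp_pos: [0.5183, -0.1256, 0.0487]
eef_rot: [[0.907, -0.42, 0.001], [-0.42, -0.907, -0.0], [0.001, -0.0, -1.0]]
contact_force: [1.0, 0.2, 0.1]
opening: 0.0547
finger_force: 0.0
```

>>> {"op": "apply_moves", "data": {"targets": [{"translation": [0,0,0],"twist": [0,0,0],"claw": -1},{"translation": [0,0,0],"twist": [0,0,0],"claw": -1},{"translation": [0,0,0],"twist": [0,0,0],"claw": -1},{"translation": [0,0,0],"twist": [0,0,0],"claw": -1}]}}

```text
t: 10.65
tcp_pos: [0.5182, -0.1256, 0.0482]
eef_rot: [[0.907, -0.42, 0.0], [-0.42, -0.907, -0.0], [0.0, 0.0, -1.0]]
contact_force: [0.3, 1.3, 1.0]
opening: 0.0425
finger_force: 12.0
```

```bash
python3 - <<'E'
from h import *
p=np.load('p.npy');s=get_state();print(s['opening'],s['finger_force'],s['contact_force'])
R0=s['eef_rot'];t0=s['tcp_pos'];ax=np.array([p[0],p[1],0])
go(car(p,[seat(0,.048)])[0],185.2)
r=(t0-ax)[:2];print('radius',np.hypot(*r),'ang',np.degrees(np.arctan2(r[1],r[0]))-np.degrees(p[2]))
for d in range(-6,-61,-6):   # rotation of tool about carousel axis, from current tool pose
    Q=Ro.from_euler('z',d,degrees=True).as_matrix()
    print(d,(R0.T@(ax+Q@(t0-ax)-t0)).round(4).tolist(),Ro.from_matrix(R0.T@Q@R0).as_rotvec().round(4).tolist())
E
```

```text
0.04254410610803107 12.000124454498291 [0.29475609 1.25786138 1.02078175]
t 10.65 tcp [ 0.5182 -0.1256  0.0482] shift [-0.0738 -0.0427  0.0002] twist [ 0.000e+00 -1.000e-03  1.046e+00]
radius 0.08525755992357892 ang -119.91723096919657
-6 [-0.0089, -0.0004, -0.0] [-0.0001, -0.0, 0.1047]
-12 [-0.0177, -0.0018, -0.0] [-0.0001, -0.0001, 0.2094]
-18 [-0.0264, -0.0041, -0.0] [-0.0002, -0.0001, 0.3142]
-24 [-0.0347, -0.0073, -0.0] [-0.0002, -0.0001, 0.4189]
-30 [-0.0427, -0.0113, -0.0] [-0.0003, -0.0002, 0.5236]
-36 [-0.0502, -0.0162, -0.0] [-0.0003, -0.0002, 0.6283]
-42 [-0.0571, -0.0218, -0.0] [-0.0004, -0.0002, 0.733]
-48 [-0.0634, -0.028, -0.0] [-0.0004, -0.0002, 0.8378]
-54 [-0.0691, -0.035, -0.0] [-0.0005, -0.0003, 0.9425]
-60 [-0.0739, -0.0424, -0.0] [-0.0005, -0.0003, 1.0472]
```

>>> {"op": "apply_moves", "data": {"targets": [{"translation": [-0.0045,-0.0001,0],"twist": [0,0,0.0524],"claw": -1},{"translation": [-0.0089,-0.0004,0],"twist": [0,0,0.1047],"claw": -1},{"translation": [-0.0133,-0.001,0],"twist": [0,0,0.1571],"claw": -1},{"translation": [-0.0177,-0.0018,0],"twist": [0,0,0.2094],"claw": -1},{"translation": [-0.0221,-0.0029,0],"twist": [0,0,0.2618],"claw": -1},{"translation": [-0.0264,-0.0041,0],"twist": [0,0,0.3142],"claw": -1},{"translation": [-0.0306,-0.0056,0],"twist": [0,0,0.3665],"claw": -1},{"translation": [-0.0347,-0.0073,0],"twist": [0,0,0.4189],"claw": -1},{"translation": [-0.0388,-0.0092,0],"twist": [0,0,0.4712],"claw": -1},{"translation": [-0.0427,-0.0113,0],"twist": [0,0,0.5236],"claw": -1}]}}

```text
t: 11.65
tcp_pos: [0.4844, -0.0973, 0.0483]
eef_rot: [[0.574, -0.819, 0.001], [-0.819, -0.574, -0.0], [0.001, -0.001, -1.0]]
contact_force: [0.4, 0.5, 1.2]
opening: 0.0428
finger_force: 12.0
```

```bash
python3 - <<'E'
from h import *
p=np.load('p.npy');s=get_state();print(s['opening'],s['finger_force'],s['contact_force'],s['wrist_torque'])
go(car(p,[seat(0,.048)])[0],185.2)
E
```

```text
0.04276724123564521 11.997940689325333 [0.42306508 0.5152147  1.24562821] [-0.0148772  -0.1905723   0.00103253]
t 11.65 tcp [ 0.4844 -0.0973  0.0483] shift [-0.0426 -0.0113  0.0002] twist [-0.001 -0.001  0.521]
```

Smooth, so the same again for the second half.

>>> {"op": "apply_moves", "data": {"targets": [{"translation": [-0.0045,-0.0001,0],"twist": [0,0,0.0524],"claw": -1},{"translation": [-0.0089,-0.0004,0],"twist": [0,0,0.1047],"claw": -1},{"translation": [-0.0133,-0.001,0],"twist": [0,0,0.1571],"claw": -1},{"translation": [-0.0177,-0.0018,0],"twist": [0,0,0.2094],"claw": -1},{"translation": [-0.0221,-0.0029,0],"twist": [0,0,0.2618],"claw": -1},{"translation": [-0.0264,-0.0041,0],"twist": [0,0,0.3142],"claw": -1},{"translation": [-0.0306,-0.0056,0],"twist": [0,0,0.3665],"claw": -1},{"translation": [-0.0347,-0.0073,0],"twist": [0,0,0.4189],"claw": -1},{"translation": [-0.0388,-0.0092,0],"twist": [0,0,0.4712],"claw": -1},{"translation": [-0.0427,-0.0113,0],"twist": [0,0,0.5236],"claw": -1}]}}

```text
t: 12.65
tcp_pos: [0.4691, -0.0559, 0.0483]
eef_rot: [[0.088, -0.996, 0.001], [-0.996, -0.088, -0.0], [0.001, -0.001, -1.0]]
contact_force: [-0.3, -0.3, 0.8]
opening: 0.0423
finger_force: 12.0
```

>>> {"op": "apply_moves", "data": {"targets": [{"translation": [0,0,0],"twist": [0,0,0],"claw": -1},{"translation": [0,0,0],"twist": [0,0,0],"claw": -1},{"translation": [0,0,0],"twist": [0,0,0],"claw": -1},{"translation": [0,0,0],"twist": [0,0,0],"claw": -1},{"translation": [0,0,0],"twist": [0,0,0],"claw": -1}]}}

```text
t: 13.15
tcp_pos: [0.469, -0.0561, 0.0482]
eef_rot: [[0.09, -0.996, 0.001], [-0.996, -0.09, -0.0], [0.0, -0.001, -1.0]]
contact_force: [0.9, -0.5, 1.8]
opening: 0.0426
finger_force: 12.0
```

```bash
python3 - <<'E'
from h import *
p=np.load('p.npy');s=get_state();print(s['opening'],s['finger_force'],s['contact_force'])
go(car(p,[seat(0,.048)])[0],185.2)
# turntable check: lids, now at seats 0(knob),120,180,-60 (turned -60 deg) => expected scene/top pixels vs bright grey blobs
for n in('top','scene'):
    a=snapshot(n);cv2.imwrite(f'pics/{n}_end.png',a)
    q=proj(n,car(p,[seat(k,.072) for k in(120,180,-60)]),s)
    h=cv2.cvtColor(a,cv2.COLOR_BGR2HSV);m=((h[...,1]<60)&(h[...,2]>100)).astype(np.uint8)
    for (u,v) in q:
        r=m[int(v)-9:int(v)+10,int(u)-9:int(u)+10];M=cv2.moments(r,True)
        print(n,(u.round(1),v.round(1)),'area',M['m00'],'centre',(int(u)-9+M['m10']/max(M['m00'],1),int(v)-9+M['m01']/max(M['m00'],1)))
E
```

```text
0.042565190591306264 12.000148594379425 [ 0.88378912 -0.46075401  1.76578878]
t 13.15 tcp [ 0.469  -0.0561  0.0482] shift [-0.0002 -0.0002  0.0002] twist [-0.001 -0.    -0.001]
top (np.float64(234.9), np.float64(181.7)) area 152.0 centre (235.1578947368421, 181.8684210526316)
top (np.float64(255.3), np.float64(166.3)) area 148.0 centre (255.61486486486487, 166.8108108108108)
top (np.float64(283.3), np.float64(200.9)) area 76.0 centre (285.44736842105266, 201.44736842105263)
scene (np.float64(262.3), np.float64(183.4)) area 165.0 centre (262.93333333333334, 183.98181818181817)
scene (np.float64(234.0), np.float64(195.3)) area 178.0 centre (234.73595505617976, 196.29775280898878)
scene (np.float64(212.4), np.float64(155.6)) area 0.0 centre (203.0, 146.0)
```

The other lids are where a −60° turn would put them, and the jar is gripped at 12 N on the pointer's line. Handing in.

```bash
python3 -c "
from bench import *
print(finish_job())"
```

```text
the job is handed in; nothing more can be done
None
```

The bolt is drawn to its end stop and released, and the knob jar was swung 60° to the pointer and is still gripped at 12 N; the job was handed in at about 13 s, but the judge's result was not shown.

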